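Dock a sample cassette under its leaf spring

TASK

Press the sample cassette down hard on its rubber pad with your fingertips until it lies flat on the floor of the dock, and keep it pressed while you slide it under the bridge and the leaf spring, fully home, so that the sprung lifter plate pops up behind it. Only press and push it: do not lift or carry it, and leave the tube rack, the jar and the steel weight alone. Take the hand away at the end.

Things in the scene. Friction and masses are not known exactly. Their poses are not given: they have to be found in the camera images.
- dock: Fixed white cassette dock, 277 mm long, 110 mm wide; its place and yaw differ every run. Origin: on the bench under the lane's centre line; x along the lane in the sliding direction, y to the left, z up. Lane floor 14 mm above the bench, open at x = -119 mm, 66 mm wide between side guides whose tops are 26 mm above the bench; end stop face at x = 148 mm.
- bridge_mid (a point): Middle of the underside of the steel bridge across the lane (dock x = 88 to 100 mm): underside 19 mm, top at most 36 mm above the lane floor. A cassette pressed flat clears it by 3 mm; the raised one would strike it.
- cassette: Loose grey flat cassette, 140 (x) x 60 (y) x 16 mm, 0.1 to 0.21 kg. Origin: centre of its underside; x along its length, as the dock's x. It starts on the raised lifter, 9 mm above the lane floor (top 39 mm above the bench; 30 mm when pressed flat), its origin at dock x = -30 to -10 mm. Home against the end stop it is at dock x = 78 mm; from 70 mm on the lifter can pop up behind its tail.
- cassette_rib (a point): Middle of the top edge of the cross rib on the cassette, 1 mm behind the cassette's centre. The rib is 6 mm thick (cassette x = -4 to +2 mm), 50 mm wide, 8 mm high: fingertips pressing on the pad just behind it can push it forward. Rib and pad stay outside the bridge even when home.
- press_pad (a point): Point on the cassette's top in the middle of the flat dark pad (cassette x = -58 to -10 mm), 30 mm behind the cassette's centre and 26 mm behind the rib's near face.
- lifter (a joint): Sprung plate in the lane floor (75 x 34 mm, dock x = -75 to 0 mm). Travel in m: 0 is up (top 9 mm above the lane floor), 0.009 flush, stop at 0.0105. Its spring pushes up with about 5 N when up, 10 N when flush. Once the cassette's tail has passed its front edge (dock x = 0) it springs up and bars the way back.
- lifter_front (a point): Middle of the lifter's front edge, on its top face.
- leaf (a joint): Steel leaf spring hung behind the bridge: a hinged blade 30 mm long and 30 mm wide, hinge at dock x = 102 mm, pointing onward and down. Angle in rad: 0 is hanging free, about 0.3 when its tip rides on the flat cassette. It presses the cassette down with about 4 N and drags on it.
- leaf_tip (a point): Centre of the leaf's upturned rounded tip (radius 3 mm); hanging free it is about 11 mm above the lane floor, at dock x = 128 mm.
- tube_rack: Bystander: loose white rack 110 x 50 mm with three yellow-capped tubes, 99 mm high. Origin: centre of its underside.
- jar: Bystander: loose jar with a yellow cap, 52 mm across, 70 mm high. Origin: centre of its underside.
- weight: Bystander: loose round steel balance weight, 40 mm across, 54 mm high with a small knob. Origin: centre of its underside.
Mind the look-alikes: they are no part of the job. Of the things like the cassette, leave any that is purple; of the rest the larger one is meant.

How it is judged (in metres and radians):
On the way:
1. the cassette is partly under the bridge, lying flat on the lane floor, pressed down by the fingers (contact force between the fingers and cassette above 3 N and x of cassette in the frame of dock between 0.022 and 0.062 m and z of cassette in the frame of dock below 0.018 m), for 0.05 s.
At the end, for the whole second after the job is handed in: The cassette lies flat (within 2.5 mm of the lane floor, tilt under 0.04 rad) and at rest, fully home in the lane (its centre at dock x of 68 to 81 mm), under the leaf spring (leaf lifted by more than 0.15 rad), and the lifter plate has popped up behind its tail (within 2 mm of fully up) (x of cassette in the frame of dock between 0.068 and 0.081 m and y of cassette in the frame of dock between -0.006 and 0.006 m and z of cassette in the frame of dock between 0.011 and 0.0165 m and angle between cassette's own z axis and vertical below 0.04 rad and angle between the x axis of cassette and the x axis of dock, either way round below 0.12 rad and value of joint lifter below 0.002 m and value of joint leaf above 0.15 rad and linear speed of cassette below 0.01 m/s); the robot touches nothing.
It fails at once if the cassette is lifted or carried (more than 12 mm above where it starts) (z of cassette in the frame of dock above 0.035 m).
It fails at once if the tube rack is moved by more than 20 mm or tipped (distance of tube_rack from where it was at the start of the episode above 0.02 m or angle between tube_rack's own z axis and vertical above 0.3 rad).
It fails at once if the jar is moved by more than 20 mm or tipped (distance of jar from where it was at the start of the episode above 0.02 m or angle between jar's own z axis and vertical above 0.3 rad).
It fails at once if the weight is moved by more than 20 mm or tipped (distance of weight from where it was at the start of the episode above 0.02 m or angle between weight's own z axis and vertical above 0.3 rad).
It also fails if it takes over 32 s, if anything falls off the work surface, if the arm or the gripper's body presses on something with over 40 N, if the wrist force passes 120 N, or if a joint passes its speed limit or range.

ROBOT

A 6-joint arm with a two-finger parallel gripper is mounted at the origin on the work surface. World frame = base frame: x ahead of the robot, y to its left, z up, the work surface at z = 0. Lengths are in m, angles in degrees, forces in N, time in s.
With the tool pointing down it reaches from about 0.25 to 0.725 m from the base axis. Payload 9.7 kg.
Tool frame: the origin (TCP) lies at the very end of the fingers, on their centre line; the grasp point (between the pads) lies 19 mm behind it (bot.hold_point_z is the distance from the TCP to the grasp point, in m); z points along the fingers, y is the line along which they close (so a half turn about z gives the same grasp; the last joint's range is limited). The gripper opens to 85 mm and grips with 20 to 120 N. Pads are 22 mm wide; open, the fingers measure 114 mm over their backs; the gripper's body (76 mm by 85 mm) begins 54 mm behind the grasp point. The pads swing forward as they close: fully open they stand 13 mm farther back than shut.
Start: joints at [-64.4, 4.979, 10.078, 95.1, 0, 90], TCP at [0.238, -0.496, 0.231] pointing down, gripper open.
Joint ranges: [-179.16, 179.16], [-48.56, 103.87], [-65.8, 70.77], [-126.05, 130.52], [-82.76, 87.17], [-180, 180]. Speed limits (degrees/s): [127.2, 127.2, 147.25, 180, 180, 180].

INTERFACE

Orientations are given as [roll, pitch, yaw] about the fixed x, y, z axes, in that order (R = Rz(yaw) Ry(pitch) Rx(roll)).
In Python, from workcell import bot gives the robot as it stands.
- The arm moves only by the tool play_rows, never from a script. Its argument "targets" is a list of rows, each an object with "grip": the closure in counts, from 0 (fully open) to 255 (shut); "linear": the shift along the world's x, y, z in cm, a list of three; "delta_rot": the turn, a rotation vector about the world's x, y, z in rad, a list of three. A call has 1 to 10 rows; each row is the pose to reach, as a shift and turn from the pose commanded when the call began; what a row does not reach only later rows make up. A row lasts 1/10 s, in which the tool goes at most 50 mm and 8.59 degrees, less where a joint would pass 70% of its speed; a pose out of reach is approached as far as the arm can. A call with a gripper value outside its range is refused whole. The fingers move at their own pace and stop on an object; "force" is the grip in N (left out, the last holds). Time passes only in rows, so rows that repeat a pose let the fingers close. It gives the time, the measured TCP pose, the force, the opening and the grip force at its end, in the units of the state.
- bot.get_obs(): the state, without advancing time (a new reading comes with each control period).
- bot.camera(name): name is "side" or "top"; returns a dict with "color" (400x640x3 uint8, red, green, blue), "range_z" (400x640 float32, m along the optical axis (not along the pixel's ray), 0 where there is no reading), "fov_y" (degrees; the focal length in pixels is half the picture's height over the tangent of half this angle, whatever the lens; pixels are square), "cx", "cy" (the principal point, pixels), "world_to_cam" (4x4, takes a point from world to camera coordinates). Camera axes: x right, y up, looking along -z (the intrinsics and any distortion apply to the point x, -y, -z); pixel columns grow to the right and rows downward; lengths in m; the calibration is good to about 2 mm. A picture is of the moment at which its call begins.
- bot.job_done(): hands the job in; it is judged then, once.
Trained networks look in a picture, given as the dict that the camera call returned (one of the last four; its "shot" number tells which), for a name from the list of things; names that differ only in an ending like _2 or _b are one class to them, and where a whole thing is asked for, a point or a joint stands for the part that bears it (a point fixed in the world has none). Each returns a list of dicts, best first, with "conf" (0 to 1); they miss things now and then, are a little off and sometimes report something else, mostly with a low value. They report only what shows in the picture. A call takes as long as a camera call. They do not tell look-alikes from the thing itself.
- bot.search_frame(picture, target): "box" ([left, top, right, bottom] in pixels, round what is visible of it).
- bot.trace(picture, target): "pixels" (400x640 bool, what is visible of it) and "box" ([left, top, right, bottom] in pixels, round what is visible of it).
- bot.pinpoint(picture, target): "pixel" ([column, row] in pixels: a listed point, or the origin of a listed thing).
The state is a dict: "time": time; "q": joint angles; "qd": joint speeds; "joint_efforts": joint torques, N m; "ee_pos": TCP position; "tcp_rot": TCP orientation; "wrist_force": force on the tool from outside, world axes, zero at the start; "torque": the same for the moment, N m; "opening": finger opening in m; "grasp_force": force on a finger pad.
Only numpy, scipy, OpenCV 4.12 (cv2) and the standard library are available. Lean on these libraries where they do the work, as an engineer would, in place of code of your own. Each camera call takes 0.05 s, during which the arm holds its last target. There are 200 camera calls.

## Working session

There is one attempt and no reset: what is moved stays moved. The work goes in short steps, Python scripts to look and compute and a tool call to move; the robot and the scene stay as the last step left them, time stands still between calls to the robot, and variables do not carry over. Pictures are saved under pics/ and viewed, at most 10 in all, crops included, and the job is handed in when it is done.

Besides the shell and the picture viewer there is one more tool, called after "Request:" as name([rows], argument=value, ...), one row to a line, values as JSON. play_rows: Moves the arm, as the interface text tells. Its arguments: {"type":"object","properties":{"targets":{"type":"array","items":{"type":"object","properties":{"grip":{"type":"number"},"linear":{"type":"array","items":{"type":"number"}},"delta_rot":{"type":"array","items":{"type":"number"}}}}},"force":{"type":"number"}},"required":["targets"]}

```bash
mkdir -p pics; cat > h.py <<'E'
import numpy as np, cv2
from workcell import bot
def px2w(p,u,v,z=None):
    f=200/np.tan(np.radians(p["fov_y"]/2)); T=np.linalg.inv(p["world_to_cam"])
    d=np.array([(u-p["cx"])/f,-(v-p["cy"])/f,-1.0])
    if z is None:
        s=p["range_z"][int(round(v)),int(round(u))]
    else:
        s=(z-T[2,3])/(T[:3,:3]@d)[2]
    return T[:3,:3]@(d*s)+T[:3,3]
E
python3 - <<'E'
from h import *
for n in ["top","side"]:
    p=bot.camera(n); cv2.imwrite(f"pics/{n}1.png",p["color"][:,:,::-1])
    print(n,{k:v for k,v in p.items() if k not in("color","range_z")})
    for t in ["cassette","dock","cassette_rib","press_pad","bridge_mid","lifter_front","leaf_tip","tube_rack","jar","weight"]:
        for r in bot.pinpoint(p,t)[:3]:
            u,v=r["pixel"]
            if 0<=u<639 and 0<=v<399: print(t,np.round([u,v,r["conf"]],2),px2w(p,u,v).round(3))
E
```

```text
top {'fov_y': 47.98658893680904, 'cx': 316.94037001272875, 'cy': 199.08332025550962, 'world_to_cam': array([[ 0.00552464, -0.99998229, -0.00221507,  0.04274108],
       [ 0.99039537,  0.00516562,  0.13816775, -0.58124091],
       [-0.13815386, -0.00295712,  0.99040636, -0.81275466],
       [ 0.        ,  0.        ,  0.        ,  1.        ]]), 'shot': 1}
cassette [367.4  200.8    0.91] [ 0.578 -0.05   0.041]
cassette [430.7  291.8    0.74] [ 0.408 -0.171  0.018]
cassette [315.4  285.4    0.64] [0.419 0.048 0.019]
cassette_rib [320.5  286.6    0.91] [0.417 0.038 0.019]
cassette_rib [369.2  202.3    0.71] [ 0.575 -0.053  0.046]
cassette_rib [436.3  291.     0.71] [ 0.41  -0.179  0.025]
press_pad [322.4  274.5    0.98] [0.439 0.035 0.012]
press_pad [419.4  295.2    0.91] [ 0.401 -0.149  0.016]
press_pad [386.2  201.1    0.73] [ 0.578 -0.085  0.041]
bridge_mid [306.8  201.6    0.73] [0.575 0.065 0.048]
lifter_front [367.8  201.2    0.67] [ 0.577 -0.05   0.044]
lifter_front [4.100e+02 1.278e+02 2.200e-01] [ 0.724 -0.136  0.033]
leaf_tip [293.3  207.     0.78] [0.567 0.091 0.025]
tube_rac
[... 792 characters left out ...]
    0.72] [ 0.58  -0.058  0.046]
cassette_rib [257.5  337.2    0.65] [ 0.406 -0.172  0.015]
press_pad [245.   242.7    0.97] [0.431 0.034 0.014]
press_pad [248.9  328.4    0.97] [ 0.398 -0.153  0.016]
press_pad [342.1  255.5    0.87] [ 0.573 -0.081  0.04 ]
bridge_mid [316.6  207.1    0.79] [0.574 0.052 0.043]
lifter_front [3.559e+02 1.895e+02 3.400e-01] [0.678 0.111 0.014]
lifter_front [3.426e+02 2.398e+02 1.900e-01] [ 0.585 -0.052  0.046]
leaf_tip [354.3 186.8   0.7] [0.674 0.11  0.023]
leaf_tip [308.5  200.6    0.38] [0.571 0.092 0.029]
tube_rack [416.   218.7    0.83] [ 0.723 -0.053  0.053]
jar [357.   189.4    0.75] [0.679 0.108 0.016]
weight [446.3  274.1    0.59] [ 0.724 -0.162  0.021]
```

View pics/top1.png

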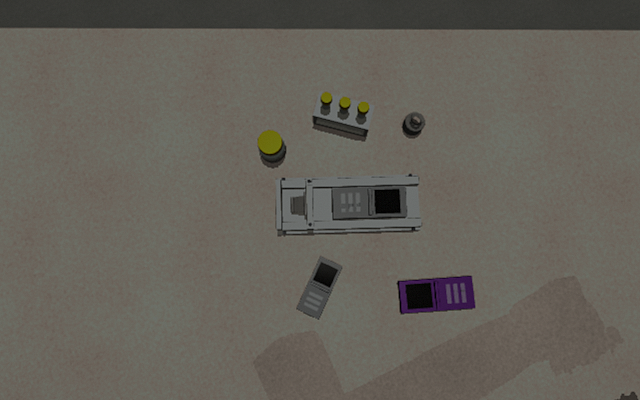

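View pics/side1.png

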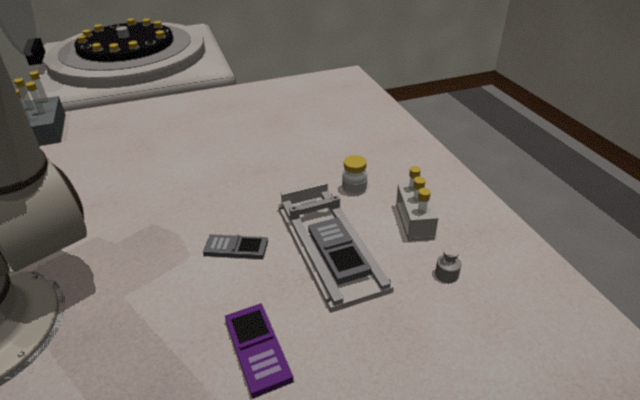

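The top view shows the grey cassette in the dock at about (368,201), with its pad at (388,201) and its rib near (370,202). The bridge is at column 308, so the sliding direction is roughly world +y. The purple cassette and the small grey one lie outside the dock. Next I fit the axes.

```bash
python3 - <<'E'
from h import *
p=bot.camera("top")
f=200/np.tan(np.radians(p["fov_y"]/2)); T=np.linalg.inv(p["world_to_cam"])
v,u=np.mgrid[0:400,0:640]; s=p["range_z"]
W=np.stack([(u-p["cx"])/f*s,-(v-p["cy"])/f*s,-s],-1)@T[:3,:3].T+T[:3,3]
def rect(m,n):
    P=W[m]; r=cv2.minAreaRect((P[:,:2]*1000).astype(np.float32)); print(n,m.sum(),r,"z",np.percentile(P[:,2],[5,50,95]).round(4))
for t in ["cassette","dock","press_pad"]:
    for r in bot.trace(p,t)[:3]:
        print(r["conf"],r["box"]); rect(r["pixels"]&(s>0),t)
roi=(u>270)&(u<428)&(v>170)&(v<240)&(s>0)
rect(roi&(W[...,2]>.034),"above34")
c=roi&(W[...,2]>.034)&(W[...,2]<.043)&(u>325); rect(c,"cass top")
g=roi&(W[...,2]>.021)&(W[...,2]<.031); rect(g,"guides")
P=W[roi&(W[...,2]>.008)]; 
h,e=np.histogram(P[:,2],bins=np.arange(.008,.056,.002)); print(dict(zip(e.round(3),h)))
# dark pad
gray=p["color"].max(2); d=roi&(gray<25)&c; rect(d,"pad")
print("bench z",np.median(W[250:300,540:600,2]), [px2w(p,a,b,z=.04).round(4) for a,b in ((332,203),(406,201))])
k=cv2.resize(p["color"][165:245,265:435,::-1],None,fx=4.6,fy=4.6,interpolation=cv2.INTER_CUBIC)
cv2.imwrite("pics/crop.png",cv2.convertScaleAbs(k,alpha=1.8))
E
```

```text
0.67 [399.8, 274.1, 475.5, 311.9]
cassette 2382 ((401.8132019042969, -180.95736694335938), (62.202659606933594, 141.2952880859375), 4.287538528442383) z [0.0137 0.0164 0.0201]
0.64 [331.1, 187.0, 404.4, 222.4]
cassette 2319 ((578.0137939453125, -53.16984558105469), (64.68376159667969, 138.60525512695312), 1.4819128513336182) z [0.0366 0.0395 0.0426]
0.63 [298.3, 258.6, 338.8, 321.3]
cassette 1370 ((413.74542236328125, 42.26698303222656), (46.24636459350586, 110.64496612548828), 65.08659362792969) z [0.0104 0.0129 0.0162]
0.58 [276.4, 172.6, 419.7, 234.7]
dock 5704 ((576.2034912109375, -13.086959838867188), (114.256103515625, 284.8935241699219), 1.8069323301315308) z [0.0123 0.0245 0.0463]
0.93 [332.4, 186.4, 404.6, 221.5]
press_pad 2332 ((578.2025756835938, -55.05036163330078), (64.08452606201172, 145.01393127441406), 1.949853539466858) z [0.0366 0.0395 0.0426]
0.75 [396.8, 277.1, 474.7, 312.3]
press_pad 2378 ((401.733154296875, -180.78659057617188), (62.33683395385742, 140.27406311035156), 4.287538528442383) z [0.0138 0.0164 0.0201]
0.74 [297.0, 258.3, 340.3, 320.5]
press_pad 1459 (
[... 843 characters left out ...]
float64(0.026): np.int64(1051), np.float64(0.028): np.int64(306), np.float64(0.03): np.int64(49), np.float64(0.032): np.int64(43), np.float64(0.034): np.int64(58), np.float64(0.036): np.int64(325), np.float64(0.038): np.int64(1103), np.float64(0.04): np.int64(750), np.float64(0.042): np.int64(224), np.float64(0.044): np.int64(200), np.float64(0.046): np.int64(233), np.float64(0.048): np.int64(126), np.float64(0.05): np.int64(22), np.float64(0.052): np.int64(4)}
pad 569 ((571.437255859375, -46.76525115966797), (53.14718246459961, 129.10086059570312), 3.7274436950683594) z [0.0371 0.0396 0.042 ]
bench z 0.0002707576781919019 [array([0.5737, 0.0173, 0.04  ]), array([ 0.5783, -0.1232,  0.04  ])]
```

View pics/crop.png

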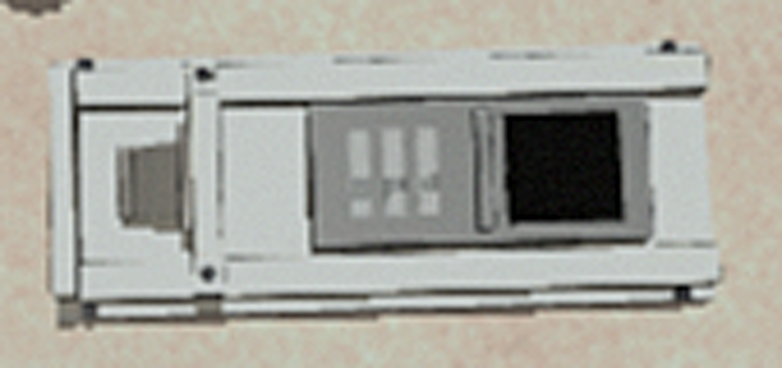

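```bash
python3 - <<'E'
from h import *
o=bot.get_obs(); print({k:np.round(o[k],3) for k in("time","q","ee_pos","tcp_rot","opening","wrist_force")})
E
```

```text
{'time': np.float64(1.3), 'q': array([-6.4402e+01,  4.9800e+00,  1.0077e+01,  9.5099e+01,  1.0000e-03,
        9.0000e+01]), 'ee_pos': array([ 0.238, -0.496,  0.231]), 'tcp_rot': array([-1.79998e+02, -1.00000e-03,  2.55980e+01]), 'opening': np.float64(0.086), 'wrist_force': array([ 0.375,  0.117, -0.164])}
```

Request:
play_rows([
  {"grip": 255, "linear": [34, 42.4, -8], "delta_rot": [0, 0, 1.159]},
  {"grip": 255, "linear": [34, 42.4, -8], "delta_rot": [0, 0, 1.159]},
  {"grip": 255, "linear": [34, 42.4, -8], "delta_rot": [0, 0, 1.159]},
  {"grip": 255, "linear": [34, 42.4, -8], "delta_rot": [0, 0, 1.159]},
  {"grip": 255, "linear": [34, 42.4, -8], "delta_rot": [0, 0, 1.159]},
  {"grip": 255, "linear": [34, 42.4, -8], "delta_rot": [0, 0, 1.159]},
  {"grip": 255, "linear": [34, 42.4, -8], "delta_rot": [0, 0, 1.159]},
  {"grip": 255, "linear": [34, 42.4, -8], "delta_rot": [0, 0, 1.159]},
  {"grip": 255, "linear": [34, 42.4, -8], "delta_rot": [0, 0, 1.159]},
  {"grip": 255, "linear": [34, 42.4, -8], "delta_rot": [0, 0, 1.159]},
])

```text
time: 2.3
ee_pos: [0.5481, -0.1082, 0.1584]
tcp_rot: [180.0, 0.0, 92.0]
wrist_force: [0.6, -0.7, 0.1]
opening: 0.0
grasp_force: 0.0
```

Request:
play_rows([
  {"grip": 255, "linear": [0, 0, 0], "delta_rot": [0, 0, 0]},
  {"grip": 255, "linear": [0, 0, 0], "delta_rot": [0, 0, 0]},
])

```text
time: 2.5
ee_pos: [0.5473, -0.109, 0.1579]
tcp_rot: [-179.9, -0.0, 92.1]
wrist_force: [0.2, -0.7, -0.1]
opening: 0.0002
grasp_force: 0.0
```

Request:
play_rows([
  {"grip": 255, "linear": [3.05, 3.7, -2], "delta_rot": [0, 0, 0]},
  {"grip": 255, "linear": [3.05, 3.7, -6], "delta_rot": [0, 0, 0]},
  {"grip": 255, "linear": [3.05, 3.7, -10], "delta_rot": [0, 0, 0]},
  {"grip": 255, "linear": [3.05, 3.7, -10], "delta_rot": [0, 0, 0]},
  {"grip": 255, "linear": [3.05, 3.7, -10], "delta_rot": [0, 0, 0]},
])

```text
time: 3.0
ee_pos: [0.5771, -0.0741, 0.0595]
tcp_rot: [-180.0, 0.0, 91.9]
wrist_force: [-0.4, -1.0, 0.4]
opening: 0.0002
grasp_force: 0.0
```

```bash
python3 - <<'E'
from h import *
p=bot.camera("side"); k=cv2.resize(p["color"][170:310,250:430,::-1],None,fx=4,fy=4,interpolation=cv2.INTER_CUBIC)
cv2.imwrite("pics/s2.png",cv2.convertScaleAbs(k,alpha=1.4))
for r in bot.pinpoint(p,"cassette_rib")[:3]: print(r, px2w(p,*r["pixel"],z=.047))
E
```

```text
{'pixel': [236.1, 241.5], 'conf': 0.94} [0.41405485 0.00624865 0.047     ]
{'pixel': [338.1, 240.6], 'conf': 0.8} [ 0.57723766 -0.05239796  0.047     ]
{'pixel': [254.6, 338.1], 'conf': 0.59} [ 0.39997217 -0.19611263  0.047     ]
```

View pics/s2.png

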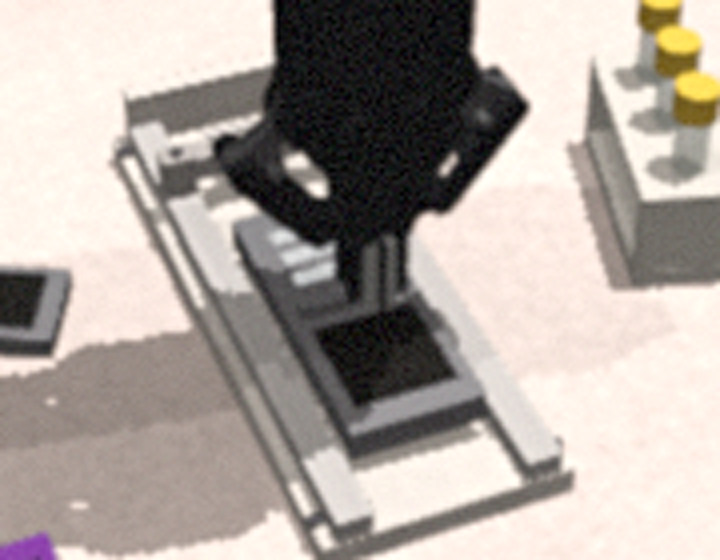

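The fingertips hang just behind the rib, over the front of the pad, with 7 mm clearance to it. Next I press down.

Request:
play_rows([
  {"grip": 255, "linear": [0, 0, -1.5], "delta_rot": [0, 0, 0]},
  {"grip": 255, "linear": [0, 0, -2], "delta_rot": [0, 0, 0]},
  {"grip": 255, "linear": [0, 0, -2.4], "delta_rot": [0, 0, 0]},
  {"grip": 255, "linear": [0, 0, -2.7], "delta_rot": [0, 0, 0]},
  {"grip": 255, "linear": [0, 0, -2.9], "delta_rot": [0, 0, 0]},
  {"grip": 255, "linear": [0, 0, -2.9], "delta_rot": [0, 0, 0]},
])

```text
time: 3.7
ee_pos: [0.5778, -0.0734, 0.0303]
tcp_rot: [180.0, 0.0, 92.0]
wrist_force: [-1.6, -2.9, 7.5]
opening: 0.0001
grasp_force: 3.6
```

Request:
play_rows([
  {"grip": 255, "linear": [0, 0, -0.1], "delta_rot": [0, 0, 0]},
  {"grip": 255, "linear": [0, 0, -0.2], "delta_rot": [0, 0, 0]},
  {"grip": 255, "linear": [0, 0, -0.2], "delta_rot": [0, 0, 0]},
])

```text
time: 4.0
ee_pos: [0.5779, -0.0734, 0.03]
tcp_rot: [179.9, 0.1, 92.0]
wrist_force: [-7.6, -0.7, 19.7]
opening: -0.0002
grasp_force: 9.8
```

Request:
play_rows([
  {"grip": 255, "linear": [0, 0, -0.15], "delta_rot": [0, 0, 0]},
  {"grip": 255, "linear": [-0.02, 0.5, -0.15], "delta_rot": [0, 0, 0]},
  {"grip": 255, "linear": [-0.03, 1, -0.15], "delta_rot": [0, 0, 0]},
  {"grip": 255, "linear": [-0.05, 1.5, -0.15], "delta_rot": [0, 0, 0]},
  {"grip": 255, "linear": [-0.07, 2, -0.15], "delta_rot": [0, 0, 0]},
  {"grip": 255, "linear": [-0.09, 2.5, -0.15], "delta_rot": [0, 0, 0]},
  {"grip": 255, "linear": [-0.1, 3, -0.15], "delta_rot": [0, 0, 0]},
  {"grip": 255, "linear": [-0.1, 3, -0.15], "delta_rot": [0, 0, 0]},
])

```text
time: 4.8
ee_pos: [0.5794, -0.0455, 0.03]
tcp_rot: [179.6, 0.3, 91.9]
wrist_force: [-0.0, -12.8, 21.0]
opening: -0.0001
grasp_force: 13.5
```

```bash
python3 - <<'E'
from h import *
p=bot.camera("side"); k=cv2.resize(p["color"][170:310,250:430,::-1],None,fx=4,fy=4,interpolation=cv2.INTER_CUBIC)
cv2.imwrite("pics/s3.png",cv2.convertScaleAbs(k,alpha=1.4))
for r in bot.pinpoint(p,"cassette_rib")[:3]: print(r, px2w(p,*r["pixel"],z=.038))
E
```

```text
{'pixel': [233.7, 240.9], 'conf': 0.82} [0.41122139 0.01928511 0.038     ]
{'pixel': [256.1, 341.1], 'conf': 0.75} [ 0.40138385 -0.19493798  0.038     ]
{'pixel': [335.2, 236.7], 'conf': 0.61} [ 0.57950608 -0.03224088  0.038     ]
```

View pics/s3.png

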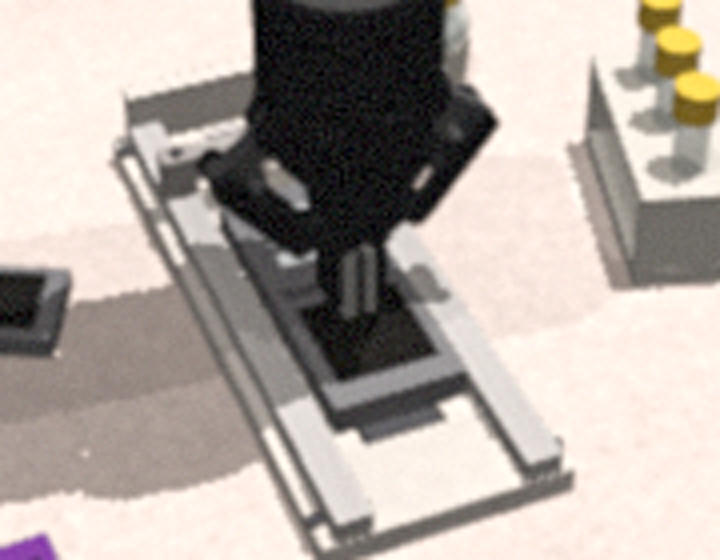

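Request:
play_rows([
  {"grip": 255, "linear": [-0.05, 0.4, -0.1], "delta_rot": [0, 0, 0]},
  {"grip": 255, "linear": [-0.08, 0.8, -0.1], "delta_rot": [0, 0, 0]},
  {"grip": 255, "linear": [-0.11, 1.2, -0.1], "delta_rot": [0, 0, 0]},
  {"grip": 255, "linear": [-0.14, 1.6, -0.1], "delta_rot": [0, 0, 0]},
  {"grip": 255, "linear": [-0.16, 2.0, -0.1], "delta_rot": [0, 0, 0]},
  {"grip": 255, "linear": [-0.18, 2.4, -0.1], "delta_rot": [0, 0, 0]},
  {"grip": 255, "linear": [-0.2, 2.8, -0.1], "delta_rot": [0, 0, 0]},
  {"grip": 255, "linear": [-0.22, 3.2, -0.1], "delta_rot": [0, 0, 0]},
  {"grip": 255, "linear": [-0.23, 3.6, -0.1], "delta_rot": [0, 0, 0]},
  {"grip": 255, "linear": [-0.25, 4.0, -0.1], "delta_rot": [0, 0, 0]},
])

```text
time: 5.9
ee_pos: [0.5777, -0.0067, 0.03]
tcp_rot: [179.5, 0.4, 91.8]
wrist_force: [1.2, -20.6, 26.8]
opening: 0.0001
grasp_force: 16.7
```

Request:
play_rows([
  {"grip": 255, "linear": [-0.05, 0.4, 0], "delta_rot": [0, 0, 0]},
  {"grip": 255, "linear": [-0.08, 0.8, -0.05], "delta_rot": [0, 0, 0]},
  {"grip": 255, "linear": [-0.11, 1.2, -0.05], "delta_rot": [0, 0, 0]},
  {"grip": 255, "linear": [-0.13, 1.6, -0.05], "delta_rot": [0, 0, 0]},
  {"grip": 255, "linear": [-0.15, 2.0, -0.05], "delta_rot": [0, 0, 0]},
  {"grip": 255, "linear": [-0.17, 2.4, -0.05], "delta_rot": [0, 0, 0]},
  {"grip": 255, "linear": [-0.19, 2.8, -0.05], "delta_rot": [0, 0, 0]},
  {"grip": 255, "linear": [-0.2, 3.2, -0.05], "delta_rot": [0, 0, 0]},
  {"grip": 255, "linear": [-0.21, 3.6, -0.05], "delta_rot": [0, 0, 0]},
  {"grip": 255, "linear": [-0.21, 3.6, -0.05], "delta_rot": [0, 0, 0]},
])

```text
time: 6.9
ee_pos: [0.576, 0.0285, 0.0299]
tcp_rot: [179.4, 0.5, 91.8]
wrist_force: [0.8, -25.5, 30.0]
opening: -0.0001
grasp_force: 20.0
```

Request:
play_rows([
  {"grip": 255, "linear": [0, 0.2, 0], "delta_rot": [0, 0, 0]},
  {"grip": 255, "linear": [0, 0.4, 0], "delta_rot": [0, 0, 0]},
  {"grip": 255, "linear": [0, 0.4, 0], "delta_rot": [0, 0, 0]},
])

```text
time: 7.2
ee_pos: [0.576, 0.0292, 0.03]
tcp_rot: [179.4, 0.9, 91.7]
wrist_force: [0.6, -42.9, 31.4]
opening: -0.0002
grasp_force: 29.0
```

```bash
python3 - <<'E'
from h import *
p=bot.camera("side"); k=cv2.resize(p["color"][170:310,250:430,::-1],None,fx=4,fy=4,interpolation=cv2.INTER_CUBIC)
cv2.imwrite("pics/s4.png",cv2.convertScaleAbs(k,alpha=1.4))
E
```

```text
(no output)
```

View pics/s4.png

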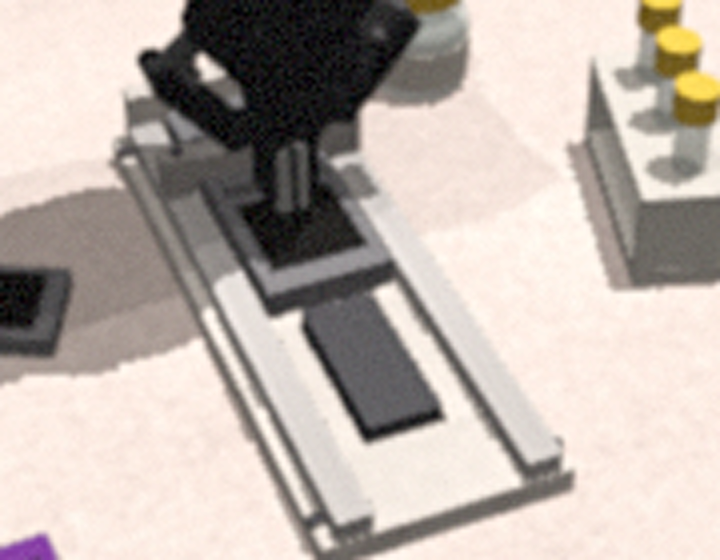

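The cassette is against the stop: the side force jumped to 43 N while the arm barely moved. The lifter plate stands up behind the tail at about (370,360) in the crop. Next I ease back from the rib and lift away.

Request:
play_rows([
  {"grip": 255, "linear": [0, -0.3, 0.1], "delta_rot": [0, 0, 0]},
  {"grip": 255, "linear": [0, -0.5, 0.3], "delta_rot": [0, 0, 0]},
  {"grip": 255, "linear": [0, -0.6, 0.8], "delta_rot": [0, 0, 0]},
  {"grip": 255, "linear": [0, -0.7, 2], "delta_rot": [0, 0, 0]},
  {"grip": 255, "linear": [0, -3, 6], "delta_rot": [0, 0, 0]},
  {"grip": 255, "linear": [0, -7, 10], "delta_rot": [0, 0, 0]},
  {"grip": 255, "linear": [-3, -11, 13], "delta_rot": [0, 0, 0]},
  {"grip": 255, "linear": [-6, -15, 15], "delta_rot": [0, 0, 0]},
  {"grip": 255, "linear": [-9, -19, 15], "delta_rot": [0, 0, 0]},
  {"grip": 255, "linear": [-9, -19, 15], "delta_rot": [0, 0, 0]},
])

```text
time: 8.25
ee_pos: [0.4802, -0.1554, 0.1763]
tcp_rot: [179.9, 0.1, 91.9]
wrist_force: [1.0, -0.4, -0.5]
opening: 0.0002
grasp_force: 0.0
```

```bash
python3 - <<'E'
from h import *
p=bot.camera("side"); k=cv2.resize(p["color"][150:310,250:450,::-1],None,fx=3.7,fy=3.7,interpolation=cv2.INTER_CUBIC)
cv2.imwrite("pics/s5.png",cv2.convertScaleAbs(k,alpha=1.4))
for t in ("cassette_rib","lifter_front","press_pad"):
    for r in bot.pinpoint(p,t)[:3]: print(t,r, px2w(p,*r["pixel"],z=.03).round(4))
print(bot.get_obs()["ee_pos"])
E
```

```text
cassette_rib {'pixel': [319.0, 213.0], 'conf': 0.93} [0.5772 0.0482 0.03  ]
cassette_rib {'pixel': [256.4, 337.3], 'conf': 0.87} [ 0.4037 -0.1829  0.03  ]
cassette_rib {'pixel': [234.0, 240.5], 'conf': 0.82} [0.4126 0.0291 0.03  ]
lifter_front {'pixel': [332.7, 243.3], 'conf': 0.66} [ 0.5726 -0.0384  0.03  ]
press_pad {'pixel': [249.2, 330.8], 'conf': 0.78} [ 0.3965 -0.1684  0.03  ]
press_pad {'pixel': [248.3, 241.4], 'conf': 0.76} [0.4357 0.018  0.03  ]
press_pad {'pixel': [323.2, 226.4], 'conf': 0.61} [0.5719 0.0095 0.03  ]
[ 0.48217028 -0.15286939  0.17463196]
```

View pics/s5.png

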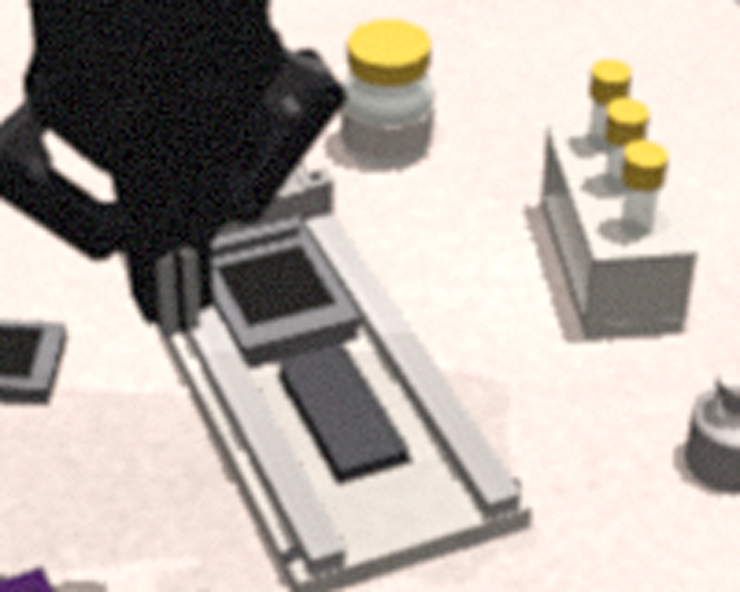

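The cassette is home with its rib close to the bridge, the lifter is up behind it, and the bystanders are where they were. The hand is clear.

```bash
python3 -c "
from workcell import bot
print(bot.job_done())"
```

```text
the job is handed in; nothing more can be done
None
```

I pressed the cassette flat and slid it home under the bridge and leaf spring. The lifter popped up behind it, I took the hand away, and I handed the job in at about 8.3 s; no verdict came back.

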